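# Roll a round bar into the V-block and up to its stop

### The arm

A 6-joint arm with a two-finger parallel gripper is mounted at the origin on the work surface. World frame = base frame: x ahead of the robot, y to its left, z up, the work surface at z = 0. Lengths are in m, angles in rad, forces in N, time in s.
With the tool pointing down it reaches from about 0.375 to 0.9 m from the base axis. Payload 3.1 kg.
Tool frame: the origin (TCP) lies at the very end of the fingers, on their centre line; the grasp point (between the pads) lies 19 mm behind it (manip.grasp_offset is the distance from the TCP to the grasp point, in m); y points along the fingers, z is the direction in which the jaws open and shut, and the axes are right-handed (so a half turn about y gives the same grasp; the last joint's range is limited). The gripper opens to 85 mm and grips with 20 to 120 N. Pads are 22 mm wide; open, the fingers measure 114 mm over their backs; the gripper's body (76 mm by 85 mm) begins 54 mm behind the grasp point. The pads swing forward as they close: fully open they stand 13 mm farther back than shut.
Start: joints at [-1.435, 0.527, 1.433, -0, 1.181, -0.178], TCP at [0.194, -0.594, 0.231] pointing down, gripper open.
Joint ranges: [-3.08, 3.08], [-0.75, 2.2], [0.22, 2.44], [-1.43, 4.57], [0, 2.65], [-2.85, 2.85]. Speed limits (rad/s): [2.79, 2.79, 3.14, 3.14, 3.14, 3.14].

### API

Orientations are given as a unit quaternion [x, y, z, w].
In Python, from station import manip gives the robot as it stands.
- The arm moves only by the tool apply_moves, never from a script. Its argument "motion" is a list of rows, each a list of 5 numbers: the finger opening in mm, from 0 to 85.4, then the shift along the tool's x, y, z in units of 30 mm (1.0 is 30 mm), then the turn about the tool's y in units of 10 degrees (1.0 is 10 degrees). In form: [[fingers, x, y, z, twist], ...]. A call has 1 to 12 rows; each row is the pose to reach, as a shift and turn from the pose commanded when the call began, along the tool's axes at that moment; what a row does not reach only later rows make up. A row lasts 1/8 s, in which the tool goes at most 62.5 mm and 10.7 degrees, less where a joint would pass 70% of its speed; a pose out of reach is approached as far as the arm can. A call with a gripper value outside its range is refused whole. The fingers move at their own pace and stop on an object; "squeeze" is the grip in N (left out, the last holds). Time passes only in rows, so rows that repeat a pose let the fingers close. It gives the time, the measured TCP pose, the force and the opening at its end, in the units of the state.
- manip.sense(): the state, without advancing time (a new reading comes with each control period).
- manip.snapshot(name): name is "scene" or "top" or "wrist"; returns the picture (420x560x3 uint8, red, green, blue); there is no depth.
- manip.get_calibration(name): a dict with "intrinsics" (3x3 intrinsics, pixels), "extrinsics" (4x4, takes a point from camera to world coordinates). Camera axes: x right, y up, looking along -z (the intrinsics and any distortion apply to the point x, -y, -z); pixel columns grow to the right and rows downward; lengths in m; the calibration is good to about 2 mm. A picture is of the moment at which its call begins: read the wrist's pose just before it. get_calibration takes no time and is no camera call; for the wrist camera it gives the pose at the moment of the call.
- manip.sign_off(): hands the job in, once; it reports no verdict.
The state is a dict: "t": time; "q": joint angles; "qd": joint speeds; "tau": joint torques, N m; "tcp_pos": TCP position; "tool_rot": TCP orientation; "force": force on the tool from outside, world axes, zero at the start; "ft_torque": the same for the moment, N m; "finger_gap": opening from 0.0 (shut) to 1.0 (fully open).
Only numpy, scipy, OpenCV 4.12 (cv2) and the standard library are available. Lean on these libraries where they do the work, as an engineer would, in place of code of your own. Each camera call takes 0.05 s, during which the arm holds its last target.

### The job

Lay the aluminium round bar ready in the V-block for marking out: roll it along the bench on its side, up the block's ramp and into the groove, then push it endwise along the groove until its end rests against the stop plate. Only push it with the fingers, never take it between them or lift it, and leave the other things on the bench where they are.

Things in the scene. Friction and masses are not known exactly. Their poses are not given: they have to be found in the camera images.
- bar: Plain aluminium round bar lying on the bench, 36 mm diameter, 140 mm long, about 0.4 kg, loose. Origin at its centre; its own x axis is the bar's axis, so its ends lie at x = -70 and +70 mm. The other two axes turn as it rolls. It rolls easily, square to its axis, and soon stops by itself; rolled straight ahead it meets the ramp short of the stop plate, up to 0.16 rad askew.
- vblock: Plain steel V-block fixed to the bench, groove 130 mm long. Frame: z up; x along the groove, roughly away from the robot; origin at bench height under the groove's bottom line, half-way along (groove x = -65 to +65 mm). Groove bottom 2 mm above the bench at y = 0; flanks slope 35 degrees. The seated bar's axis is at y = 0, z = 24 mm, parallel to x. The -x end is open.
- vblock_ramp (a point): Foot of the block's lead-in ramp, at block x = 0, y = +77 mm, bench height; axes as the block's. The bar starts on this +y side. The ramp, as long as the block, rises from here to a lip 11 mm high at block y = +17 to +13 mm, where the near flank falls into the groove. The far flank rises to 23 mm at y = -30 mm; the block's back is at y = -36 mm.
- vblock_stop (a point): Point on the inner face of the stop plate at the +x end of the groove, at block x = +65 mm, y = 0, 24 mm above the bench; axes as the block's. The plate is 10 mm thick, 40 mm high, from block y = -36 to +26 mm. A bar home against it has its centre at block x = -5 mm and its near end 10 mm beyond the groove's open end.
- stub: Bystander, to be left alone: short steel round standing on end, 30 mm diameter, 50 mm tall. Origin at the centre of its underside.
- flux_jar: Bystander, to be left alone: small amber glass jar with a black cap, 48 mm diameter, 55 mm tall. Origin at the centre of its underside.
- screwdriver: Bystander, to be left alone: black-handled screwdriver lying on the bench, 170 mm long, its handle (to -x) 26 mm thick. Origin on the bench under its middle, x along it.
- spool: Bystander, to be left alone: grey spool of solder standing flat, 60 mm diameter, 40 mm tall. Origin at the centre of its underside.
- meter: Bystander, to be left alone: yellow multimeter lying on its back, 190 x 90 x 48 mm. Origin at the centre of its underside.
- board: Bystander, to be left alone: green circuit board on four brass feet, 120 x 180 mm, 15 mm tall (some components 23 mm). Origin at the centre of its underside.
- parts_tray: Bystander, to be left alone: grey divided parts tray, 100 x 140 x 35 mm. Origin at the centre of its underside.
Things that resemble listed ones, but are neither listed nor needed, are in the scene too. Of the things that look like the bar, take the one that is farthest to the robot's right at the start. Leave any pink look-alike of the vblock alone.

How it is judged:
By the outcome, as a careful person would: the job done as asked, in the order asked, and still so for the second after the job is handed in, with the robot touching nothing.
It also fails if it takes over 58 s, if anything falls off the work surface, if the arm or the gripper's body presses on something with over 40 N, if the wrist force passes 120 N, or if a joint passes its speed limit or range.

## Working session

There is one attempt and no reset: what is moved stays moved. The work goes in short steps, Python scripts to look and compute and a tool call to move; the robot and the scene stay as the last step left them, time stands still between calls to the robot, and variables do not carry over. Pictures are saved under pics/ and viewed, and the job is handed in when it is done.

Besides the shell and the picture viewer there is one more tool, called after "Request:" by a JSON object that holds its "method" and its "body". apply_moves: Moves the arm, as the interface text tells. Its arguments: {"type":"object","properties":{"motion":{"type":"array"},"squeeze":{"type":"number"}},"required":["motion"]}

```bash
mkdir -p pics; ls
python3 - <<'E'
from station import manip
import cv2,numpy as np
for n in ["scene","top","wrist"]:
    c=manip.get_calibration(n);print(n,{k:np.round(v,4).tolist() if hasattr(v,'__len__') else v for k,v in c.items()})
    cv2.imwrite(f"pics/{n}0.png",manip.snapshot(n)[:,:,::-1])
s=manip.sense();print(s)
E
```

```text
pics
scene {'intrinsics': [[430.2683, 0.0, 275.5123], [0.0, 430.2683, 208.0582], [0.0, 0.0, 1.0]], 'extrinsics': [[0.8002, -0.4428, 0.4045, 0.9557], [0.5997, 0.5933, -0.537, -0.6007], [-0.0022, 0.6723, 0.7403, 0.8589], [0.0, 0.0, 0.0, 1.0]]}
top {'intrinsics': [[445.2166, 0.0, 271.4634], [0.0, 445.2166, 216.9721], [0.0, 0.0, 1.0]], 'extrinsics': [[0.0208, 0.9878, -0.1542, 0.3212], [-0.9998, 0.0201, -0.0064, -0.0117], [-0.0032, 0.1543, 0.988, 1.3116], [0.0, 0.0, 0.0, 1.0]]}
wrist {'intrinsics': [[306.0651, 0.0, 279.7746], [0.0, 306.0651, 207.9627], [0.0, 0.0, 1.0]], 'extrinsics': [[0.3098, 0.9119, 0.2692, 0.2621], [-0.9508, 0.2978, 0.0855, -0.5723], [-0.0022, -0.2825, 0.9593, 0.3731], [0.0, 0.0, 0.0, 1.0]]}
{'t': 0.15, 'q': array([-1.43449837e+00,  5.28232328e-01,  1.43358266e+00,  1.36137725e-06,
        1.18140354e+00, -1.78474711e-01]), 'qd': array([ 0.00105828, -0.00235994, -0.00162317,  0.00125165, -0.00093979,
       -0.00055791]), 'tau': array([ 6.15072568e-04, -4.42743981e+01, -1.78276366e+01, -2.95913269e-04,
        5.62134912e-03, -7.89022351e-06]), 'tcp_pos': array([ 0.19346993, -0.59374044,  0.23057895]), 'tool_rot': array([-0.11081728,  0.69894166, -0.69779226,  0.11084241]), 'force': array([-0.94390531,  0.37296854,  0.34712324]), 'ft_torque': array([ 0.01207251,  0.01790298, -0.00639543]), 'finger_gap': 1.0048132722991983}
```

View pics/top0.png

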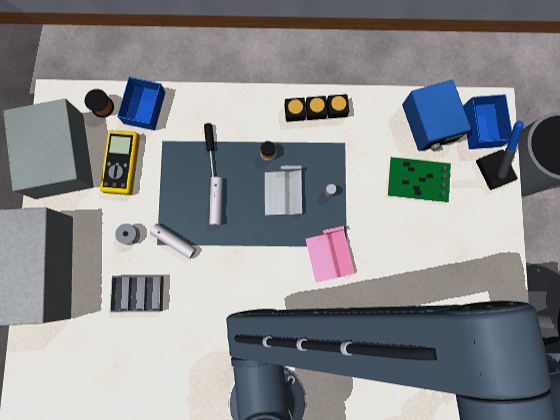

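View pics/scene0.png

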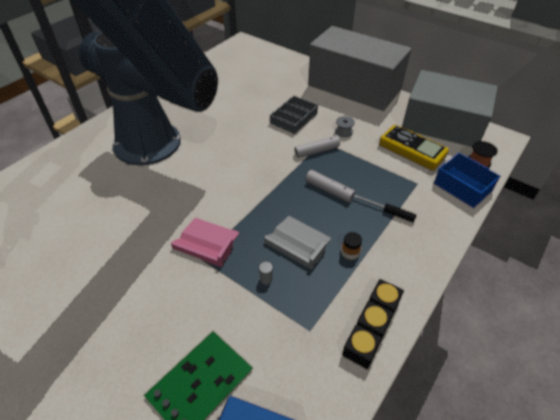

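View pics/wrist0.png

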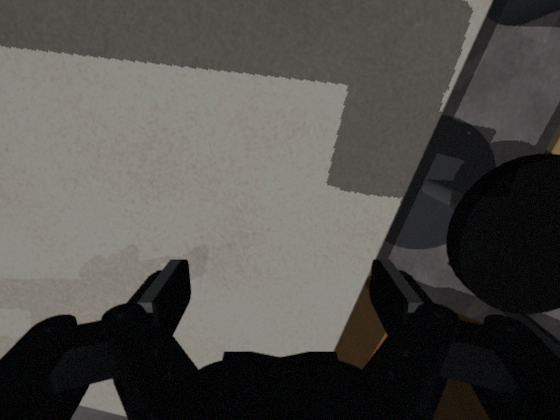

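Top view: grey V-block at (283,190) with its stop at the top. The right-most bar is at (216,200), and a screwdriver tip lies near its far end at (214,178). Next I'll enlarge this for measurement.

Run:
```python
import cv2
a=cv2.imread("pics/top0.png")[110:260,140:360]
cv2.imwrite("pics/topz.png",cv2.resize(a,None,fx=3.6,fy=3.6,interpolation=cv2.INTER_CUBIC))
a=cv2.imread("pics/scene0.png")[130:300,230:430]
cv2.imwrite("pics/scz.png",cv2.resize(a,None,fx=3.5,fy=3.5,interpolation=cv2.INTER_CUBIC))
```

```text
(no output)
```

View pics/topz.png

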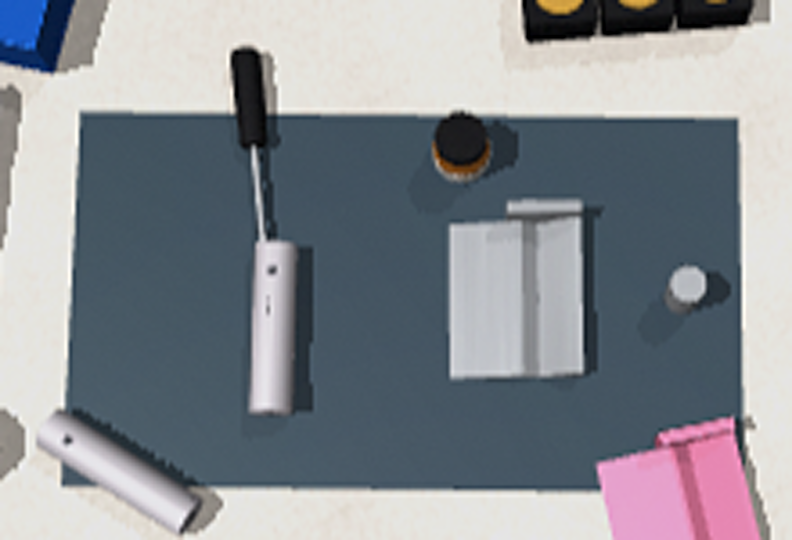

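View pics/scz.png

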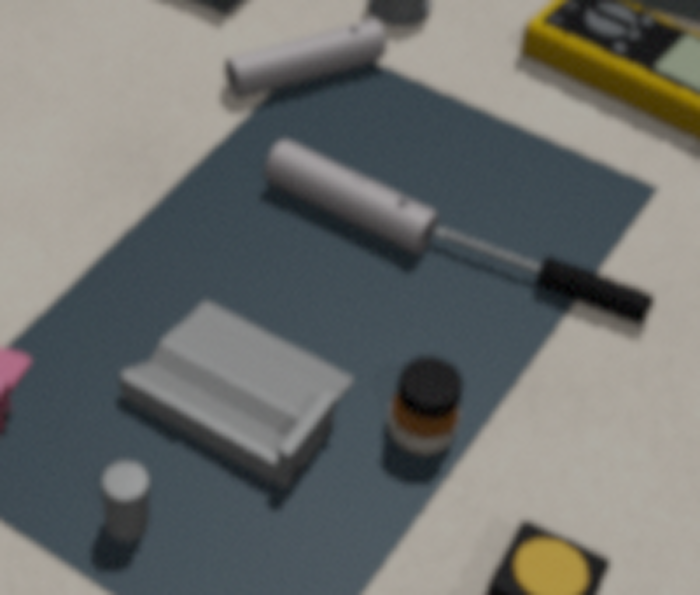

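```bash
cat > h.py <<'E'
import numpy as np,cv2
from station import manip
def ray(n,uv,z,cal=None):
    c=cal or manip.get_calibration(n);K=np.array(c["intrinsics"]);E=np.array(c["extrinsics"])
    uv=np.atleast_2d(uv).astype(float)
    d=np.c_[(uv[:,0]-K[0,2])/K[0,0],-(uv[:,1]-K[1,2])/K[1,1],-np.ones(len(uv))]@E[:3,:3].T
    o=E[:3,3];return (o+d*((z-o[2])/d[:,2])[:,None])[:,:2]
def proj(n,P,cal=None):
    c=cal or manip.get_calibration(n);K=np.array(c["intrinsics"]);E=np.array(c["extrinsics"])
    p=(np.atleast_2d(P)-E[:3,3])@E[:3,:3];return np.c_[K[0,0]*p[:,0]/-p[:,2]+K[0,2],K[1,1]*p[:,1]/p[:,2]+K[1,2]]
E
python3 - <<'E'
from h import *
T=lambda x,y:((x+.5)/3.6-.5+140,(y+.5)/3.6-.5+110)
S=lambda x,y:((x+.5)/3.5-.5+230,(y+.5)/3.5-.5+130)
for nm,p,z in [("foot+x",(449,224),0),("foot-x",(450,379),0),("back-x",(584,376),.023),("stop_out_y26",(507,200),.04),("stop_out_y-36",(583,200),.04)]:
    print(nm,ray("top",T(*p),z))
for nm,p,z in [("foot+x",(354,380),0),("foot-x",(207,301),0),("back-x",(120,378),.023)]:
    print("S",nm,ray("scene",S(*p),z))
img=cv2.imread("pics/top0.png");hsv=cv2.cvtColor(img,cv2.COLOR_BGR2HSV)
m=((hsv[:,:,2]>130)&(hsv[:,:,1]<45)).astype(np.uint8)
w=np.zeros_like(m);w[165:235,203:225]=m[165:235,203:225]
k,l,st,ce=cv2.connectedComponentsWithStats(w)
i=1+np.argmax(st[1:,4]);c=cv2.findContours((l==i).astype(np.uint8),0,1)[0][0]
r=cv2.minAreaRect(c);b=cv2.boxPoints(r);print(r)
print(ray("top",b,.018))
for nm,p in [("bar TL",(256,241)),("TR",(297,242)),("BL",(249,412)),("BR",(291,413))]: print(nm,ray("top",T(*p),.018))
print("scr tip",ray("top",T(263,241),.005), "handle",ray("top",T(243,50),.013),ray("top",T(251,146),.013))
print("jar cap",ray("top",T(461,138),.055),"stub",ray("top",T(689,285),.05))
E
```

```text
foot+x [[0.66372271 0.02118233]]
foot-x [[0.5316531 0.0172767]]
back-x [[ 0.53265323 -0.09227973]]
stop_out_y26 [[ 0.67440301 -0.02677296]]
stop_out_y-36 [[ 0.67564216 -0.08889731]]
S foot+x [[0.66063637 0.02350543]]
S foot-x [[0.53100286 0.02164683]]
S back-x [[ 0.53530122 -0.09045683]]
((214.76309204101562, 194.6343994140625), (9.922245025634766, 59.033790588378906), 2.045408248901367)
[[0.4985716  0.18025226]
 [0.67708042 0.18153415]
 [0.67658    0.15177188]
 [0.49811644 0.15110424]]
bar TL [[0.64133438 0.18036236]]
TR [[0.64116493 0.14633666]]
BL [[0.4981961  0.18007784]]
BR [[0.49807179 0.14580209]]
scr tip [[0.64466907 0.17642965]] handle [[0.80857221 0.19909838]] [[0.7243697  0.18873665]]
jar cap [[0.72145543 0.01172295]] stub [[ 0.60408574 -0.17423766]]
```

```bash
python3 - <<'E'
from h import *
from scipy.spatial.transform import Rotation as R
s=manip.sense();A=R.from_quat(s["tool_rot"]).as_matrix();print(np.round(A,3))
d=np.array([.57,.205,.12])-s["tcp_pos"]
print("shift units",A.T@d/.03)
for z in [.231,.238,.244,.25]:
    p=ray("wrist",[(188,264),(374,264)],z);print(z,np.hypot(*(p[1]-p[0])),p.mean(0))
# twist needed: tool z to world +-x with yaw .02
ang=np.arctan2(A[1,2],A[0,2]);print("yaw toolz",np.degrees(ang))
E
python3 -c "
import cv2
a=cv2.imread('pics/wrist0.png')[230:420,100:460];cv2.imwrite('pics/wz.png',cv2.convertScaleAbs(cv2.resize(a,None,fx=2.2,fy=2.2),alpha=3))"
```

```text
[[-0.951 -0.     0.31 ]
 [-0.31   0.002 -0.951]
 [-0.    -1.    -0.002]]
shift units [-20.17625555   3.72609467 -21.42481242]
0.231 0.09526343896682378 [ 0.19388339 -0.59487845]
0.238 0.0905760539648565 [ 0.19723841 -0.59376833]
0.244 0.08655829539174174 [ 0.20011414 -0.5928168 ]
0.25 0.082540536818627 [ 0.20298987 -0.59186526]
yaw toolz -71.96487123762294
```

View pics/wz.png

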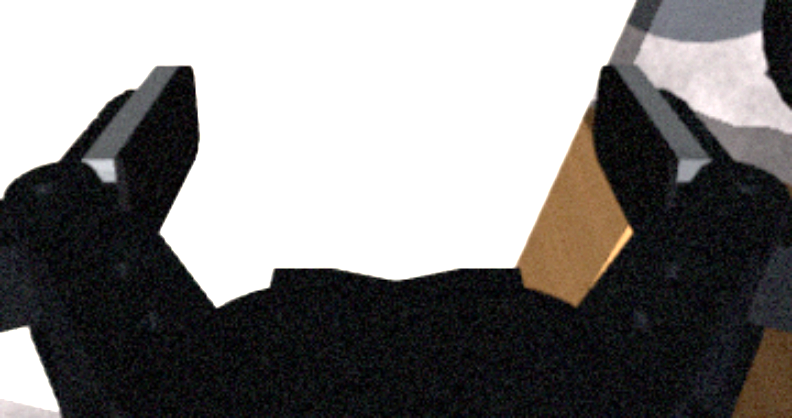

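The fully open fingertips sit about 13 mm behind the TCP, so an open tip is at TCP z + 13 mm. Measured poses:
- **Bar:** centre about (0.570, 0.163), with its axis along x.
- **Block:** about (0.598, -0.056), with a yaw of about 0.02 rad.

I'll move to the +y side of the bar with the jaws opening along x.

Request:
{"method": "apply_moves", "body": {"motion": [[85, -1.25, 0, -1.37, -0.5], [85, -2.5, 0, -2.74, -1], [85, -3.75, 0, -4.1, -1.5], [85, -5, 0, -5.47, -2], [85, -6.25, 0, -6.83, -2.5], [85, -7.5, 0, -8.2, -3], [85, -8.75, 0, -9.56, -3.5], [85, -10, 0, -10.93, -4], [85, -11.25, 0, -12.3, -4.5], [85, -12.5, 0, -13.66, -5], [85, -13.75, 0, -15.0, -5.5], [85, -15, 0, -16.4, -6]]}}

```text
t: 1.65
tcp_pos: [0.4697, 0.0146, 0.2314]
tool_rot: [0.446, -0.549, 0.549, -0.446]
force: [1.4, -0.1, 0.4]
finger_gap: 0.992
```

```bash
cat >> h.py <<'E'
from scipy.spatial.transform import Rotation as R
def to(p,yaw=None):
    s=manip.sense();A=R.from_quat(s["tool_rot"]).as_matrix()
    print("t",round(s["t"],2),"tcp",np.round(s["tcp_pos"],4),"yawz",round(np.degrees(np.arctan2(A[1,2],A[0,2])),2),"F",np.round(s["force"],1),"gap",round(s["finger_gap"],2))
    print("shift",np.round(A.T@(np.array(p)-s["tcp_pos"])/.03,2)); print(np.round(A,3).tolist())
E
python3 -c "
from h import *
to([.56,.215,.13])"
```

```text
t 1.65 tcp [0.4697 0.0146 0.2314] yawz -11.8 F [ 1.4 -0.1  0.4] gap 0.99
shift [-7.15  3.38  1.58]
[[-0.205, 0.0, 0.979], [-0.979, -0.0, -0.205], [0.0, -1.0, 0.001]]
```

Request:
{"method": "apply_moves", "body": {"motion": [[85, -1.4, 0, 0.3, -0.4], [85, -2.9, 0, 0.6, -0.8], [85, -4.3, 0.5, 0.9, -1.1], [85, -5.8, 1.5, 1.3, -1.29], [85, -7.15, 2.5, 1.58, -1.29], [85, -7.15, 3.38, 1.58, -1.29], [85, -7.15, 3.38, 1.58, -1.29]]}}

```text
t: 2.52
tcp_pos: [0.5578, 0.213, 0.1274]
tool_rot: [0.506, -0.497, 0.494, -0.502]
force: [-0.0, -0.1, 0.5]
finger_gap: 0.995
```

```bash
python3 -c "
from h import *
to([.56,.215,.0])
cv2.imwrite('pics/w1.png',manip.snapshot('wrist')[:,:,::-1])
cv2.imwrite('pics/s1.png',cv2.resize(manip.snapshot('scene')[100:310,200:480,::-1],None,fx=2.8,fy=2.8))"
```

```text
t 2.52 tcp [0.5578 0.213  0.1274] yawz 0.99 F [-0.  -0.1  0.5] gap 0.99
shift [-0.07  4.25  0.1 ]
[[0.017, -0.006, 1.0], [-1.0, -0.001, 0.017], [0.001, -1.0, -0.006]]
```

View pics/w1.png

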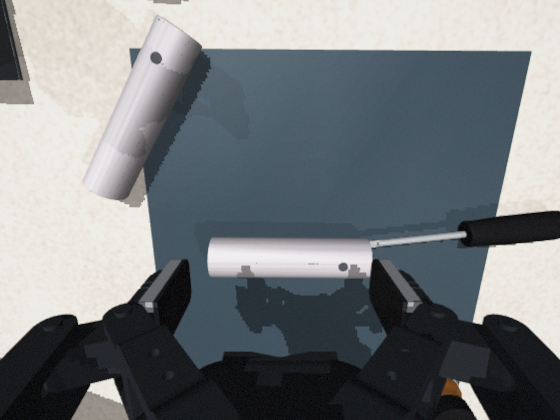

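View pics/s1.png

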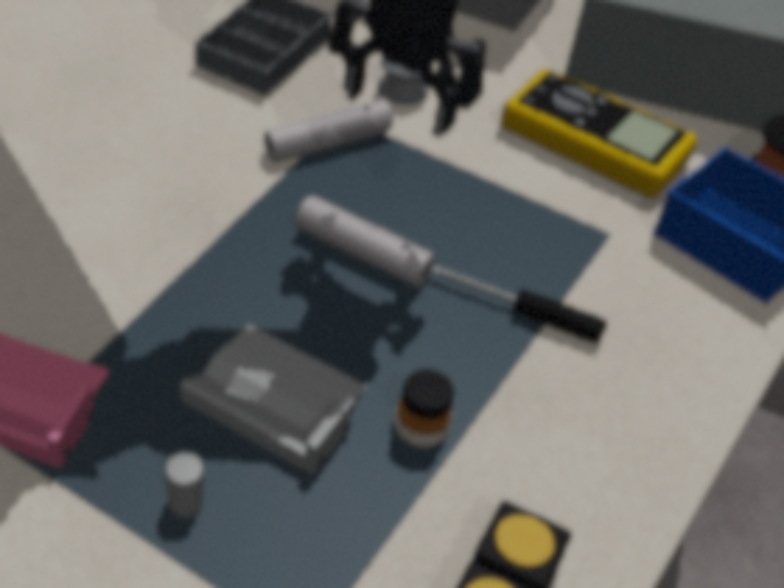

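```bash
python3 -c "
from h import *
print(ray('wrist',[(209,238),(208,276),(370,239),(373,277)],.018), ray('wrist',[(373,244)],.005),ray('wrist',[(460,234)],.01))
# near tool (z=.018 widest)
c=manip.get_calibration('wrist');print(np.round(c['extrinsics'],3).tolist())"
```

```text
[[0.4973483  0.17987805]
 [0.49456051 0.14193042]
 [0.64133505 0.18128598]
 [0.64790485 0.14342373]] [[0.6488741  0.17102379]] [[0.72603517 0.18434651]]
[[1.0, -0.016, -0.004, 0.559], [0.016, 0.959, 0.283, 0.284], [-0.0, -0.283, 0.959, 0.273], [0.0, 0.0, 0.0, 1.0]]
```

Wrist view: bar between columns 209 and 372 at row 257, parallel to the tool. The cast rays put its centre at about (0.570, 0.162), which agrees with the first measurement. Next I descend behind it.

Request:
{"method": "apply_moves", "body": {"motion": [[85, 0, 1, 0, 0], [85, 0, 2, 0, 0], [85, 0, 3, 0, 0], [85, 0, 3.7, 0, 0], [85, 0, 4.0, 0, 0], [85, 0, 4.2, 0, 0], [85, 0, 4.2, 0, 0]]}}

```text
t: 3.5
tcp_pos: [0.5605, 0.2128, 0.0046]
tool_rot: [-0.504, 0.496, -0.496, 0.504]
force: [0.0, -0.4, -0.6]
finger_gap: 0.995
```

```bash
python3 -c "
from h import *
to([.56,.213,.0])
cv2.imwrite('pics/w2.png',manip.snapshot('wrist')[:,:,::-1])
cv2.imwrite('pics/s2.png',cv2.resize(manip.snapshot('scene')[100:310,200:480,::-1],None,fx=2.8,fy=2.8))"
```

```text
t 3.5 tcp [0.5605 0.2128 0.0046] yawz 0.92 F [ 0.  -0.4 -0.6] gap 0.99
shift [-0.01  0.15 -0.02]
[[0.016, 0.001, 1.0], [-1.0, 0.0, 0.016], [-0.0, -1.0, 0.001]]
```

View pics/w2.png

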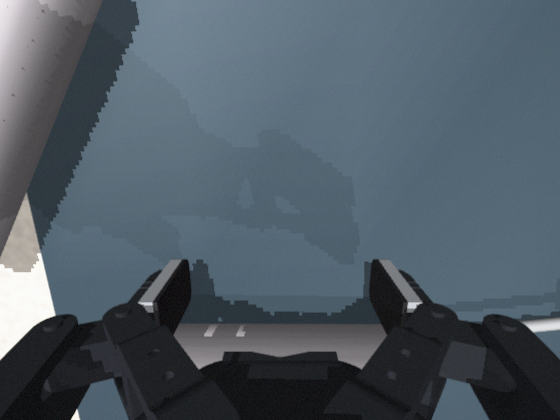

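View pics/s2.png

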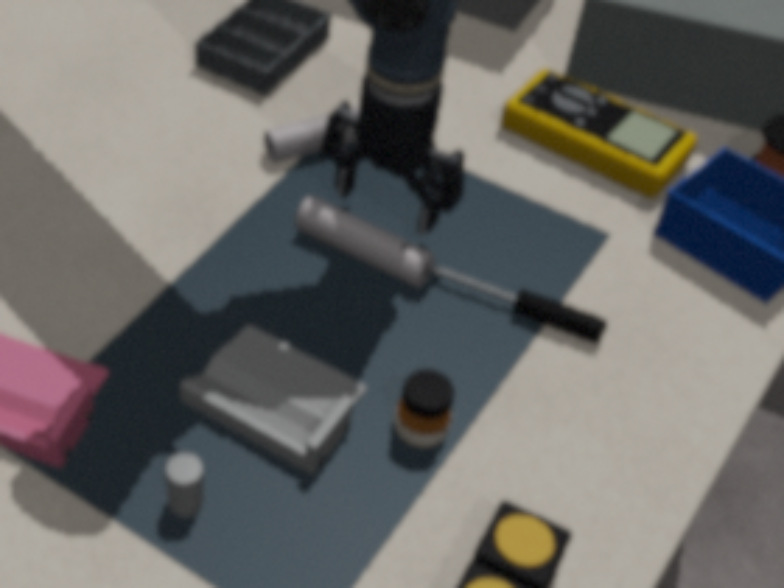

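Both fingers are down behind the bar, clear of the screwdriver and the second bar. Now I'll roll it gently along the bench.

Request:
{"method": "apply_moves", "body": {"motion": [[85, 0.2, 0.15, 0, 0], [85, 0.5, 0.2, 0, 0], [85, 0.7, 0.2, 0, 0], [85, 0.9, 0.2, 0, 0], [85, 1.2, 0.2, 0, 0], [85, 1.5, 0.2, 0, 0], [85, 1.8, 0.2, 0, 0], [85, 2.1, 0.2, 0, 0], [85, 2.4, 0.2, 0, 0], [85, 2.7, 0.2, 0, 0], [85, 3.0, 0.2, 0, 0], [85, 3.3, 0.2, 0, 0]]}}

```text
t: 5.1
tcp_pos: [0.5615, 0.1133, -0.0021]
tool_rot: [0.504, -0.496, 0.496, -0.504]
force: [-0.3, -0.4, -0.2]
finger_gap: 0.997
```

```bash
python3 -c "
from h import *
to([.56,.113,.0])
cv2.imwrite('pics/t3.png',cv2.resize(manip.snapshot('top')[110:260,140:360,::-1],None,fx=3.6,fy=3.6))
cv2.imwrite('pics/s3.png',cv2.resize(manip.snapshot('scene')[100:310,200:480,::-1],None,fx=2.8,fy=2.8))"
```

```text
t 5.1 tcp [ 0.5615  0.1133 -0.0021] yawz 0.94 F [-0.3 -0.4 -0.2] gap 1.0
shift [ 0.01 -0.07 -0.05]
[[0.016, -0.0, 1.0], [-1.0, 0.0, 0.016], [-0.0, -1.0, -0.0]]
```

View pics/t3.png

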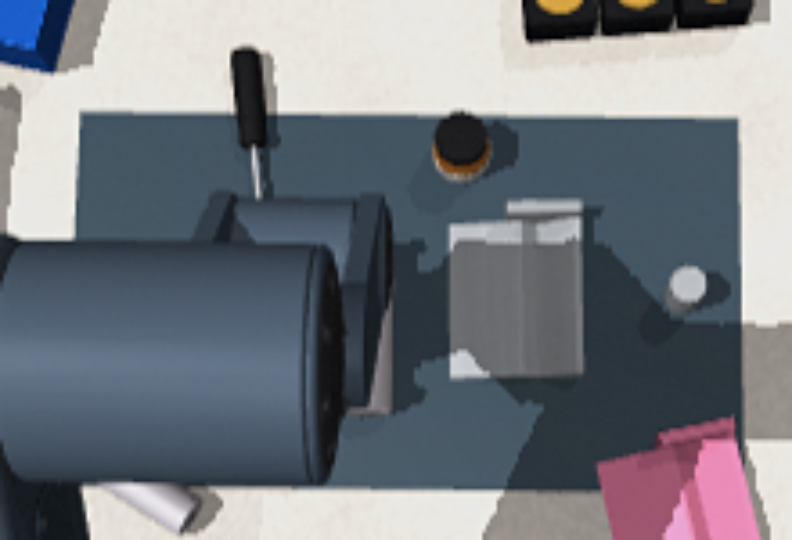

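View pics/s3.png

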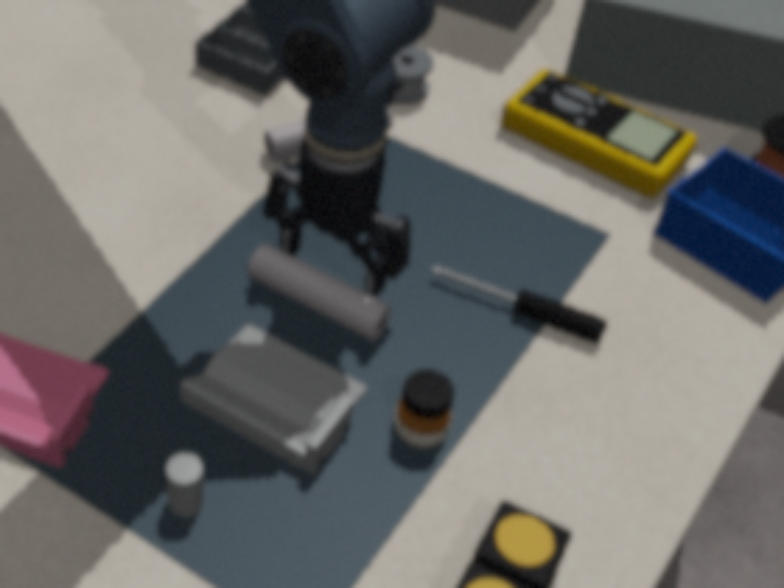

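The bar rolled straight and is about 4 mm ahead of the fingers; the screwdriver hasn't moved. I'll keep rolling it onto the ramp, raising the fingers slightly.

Request:
{"method": "apply_moves", "body": {"motion": [[85, 0.3, 0, 0, 0], [85, 0.6, 0, 0, 0], [85, 0.9, 0, 0, 0], [85, 1.2, -0.05, 0, 0], [85, 1.5, -0.1, 0, 0], [85, 1.8, -0.1, 0, 0], [85, 2.1, -0.15, 0, 0], [85, 2.35, -0.15, 0, 0], [85, 2.6, -0.2, 0, 0], [85, 2.8, -0.2, 0, 0], [85, 3.0, -0.2, 0, 0], [85, 3.2, -0.2, 0, 0]]}}

```text
t: 6.7
tcp_pos: [0.563, 0.0177, 0.0039]
tool_rot: [0.504, -0.496, 0.496, -0.504]
force: [-0.2, 3.7, 2.2]
finger_gap: 0.996
```

```bash
python3 -c "
from h import *
to([.56,-.019,.004])
cv2.imwrite('pics/t4.png',cv2.resize(manip.snapshot('top')[110:260,140:360,::-1],None,fx=3.6,fy=3.6))
cv2.imwrite('pics/s4.png',cv2.resize(manip.snapshot('scene')[160:310,220:420,::-1],None,fx=3.5,fy=3.5))"
```

```text
t 6.7 tcp [0.563  0.0177 0.0039] yawz 0.94 F [-0.2  3.7  2.2] gap 1.0
shift [ 1.22 -0.   -0.12]
[[0.016, -0.0, 1.0], [-1.0, 0.0, 0.016], [-0.0, -1.0, -0.0]]
```

View pics/t4.png

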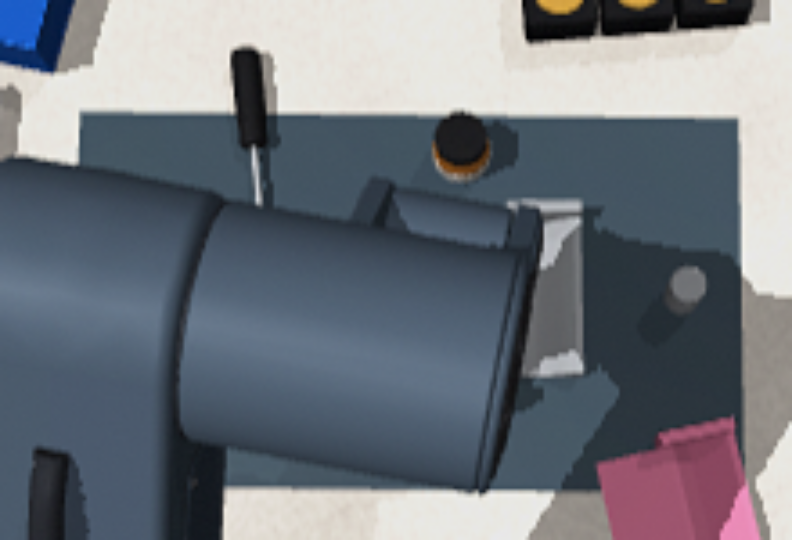

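View pics/s4.png

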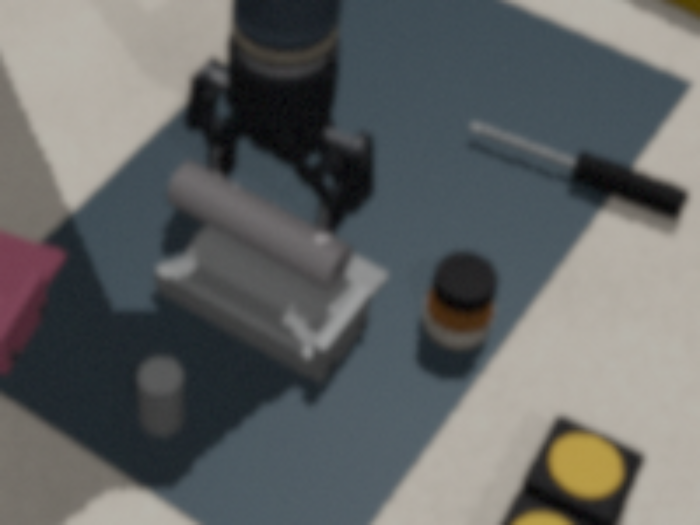

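The bar is climbing the ramp parallel to the block, with a push force of about 4 N. I'll continue slowly over the lip.

Request:
{"method": "apply_moves", "body": {"motion": [[85, 0.15, 0, 0, 0], [85, 0.3, 0, 0, 0], [85, 0.45, -0.05, 0, 0], [85, 0.6, -0.05, 0, 0], [85, 0.75, -0.05, 0, 0], [85, 0.9, -0.05, 0, 0], [85, 1.0, -0.05, 0, 0], [85, 1.1, -0.05, 0, 0], [85, 1.2, -0.05, 0, 0]]}}

```text
t: 7.92
tcp_pos: [0.5637, -0.0184, 0.0053]
tool_rot: [0.504, -0.496, 0.496, -0.504]
force: [-0.4, 0.2, 0.2]
finger_gap: 0.997
```

```bash
python3 -c "
from h import *
to([.56,-.019,.004])
cv2.imwrite('pics/s5.png',cv2.resize(manip.snapshot('scene')[160:310,220:420,::-1],None,fx=3.5,fy=3.5))"
```

```text
t 7.92 tcp [ 0.5637 -0.0184  0.0053] yawz 0.93 F [-0.4  0.2  0.2] gap 1.0
shift [ 0.02  0.04 -0.12]
[[0.016, -0.0, 1.0], [-1.0, -0.0, 0.016], [0.0, -1.0, -0.0]]
```

View pics/s5.png

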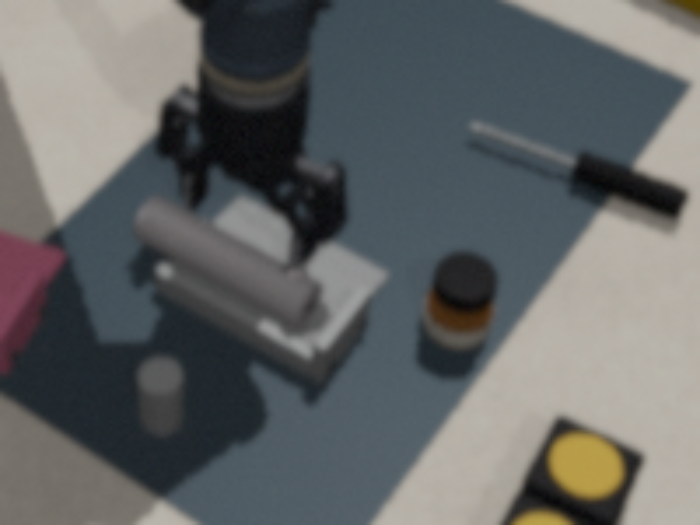

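The push force fell to zero, so the bar seems to be in the groove. I'll back off, lift and look from above.

Request:
{"method": "apply_moves", "body": {"motion": [[85, -0.5, 0, 0, 0], [85, -1.0, -0.3, 0, 0], [85, -1.2, -1.3, 0, 0], [85, -1.2, -2.5, -0.5, 0], [85, -1.2, -4, -1.5, 0], [85, -1.2, -4.5, -3, 0], [85, -1.2, -4.5, -4, 0], [85, -1.2, -4.5, -4, 0]]}}

```text
t: 8.98
tcp_pos: [0.4403, 0.0175, 0.1411]
tool_rot: [0.505, -0.496, 0.495, -0.504]
force: [0.7, -0.5, -0.3]
finger_gap: 0.994
```

```bash
python3 -c "
from h import *
to([.46,-.056,.1]);print(manip.sense()['q'])
cv2.imwrite('pics/w6.png',manip.snapshot('wrist')[:,:,::-1])
cv2.imwrite('pics/t6.png',cv2.resize(manip.snapshot('top')[110:260,140:360,::-1],None,fx=3.6,fy=3.6))
cv2.imwrite('pics/s6.png',cv2.resize(manip.snapshot('scene')[160:310,220:420,::-1],None,fx=3.5,fy=3.5))"
```

```text
t 8.97 tcp [0.4403 0.0175 0.1411] yawz 1.0 F [ 0.7 -0.5 -0.3] gap 0.99
shift [2.46 1.37 0.62]
[[0.017, -0.002, 1.0], [-1.0, 0.001, 0.017], [-0.001, -1.0, -0.002]]
[-2.14915970e-01  4.41232648e-01  1.97088241e+00  2.01841535e-04
  7.31603280e-01 -2.32514649e-01]
```

View pics/w6.png

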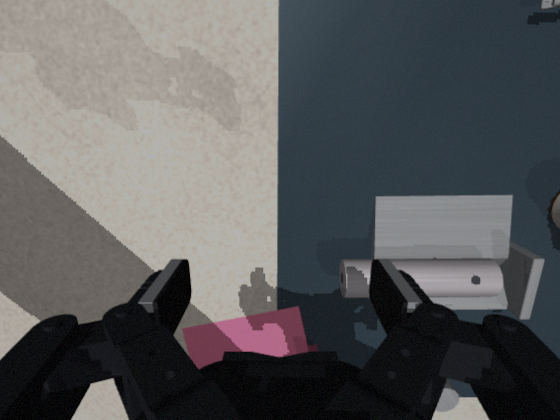

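View pics/s6.png

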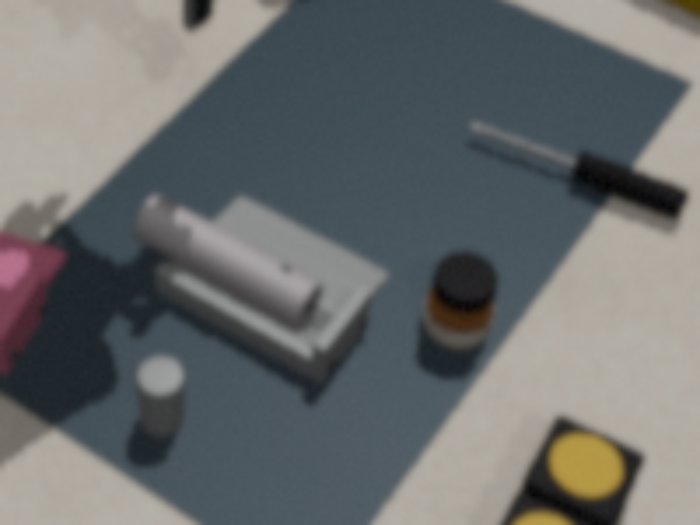

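View pics/t6.png

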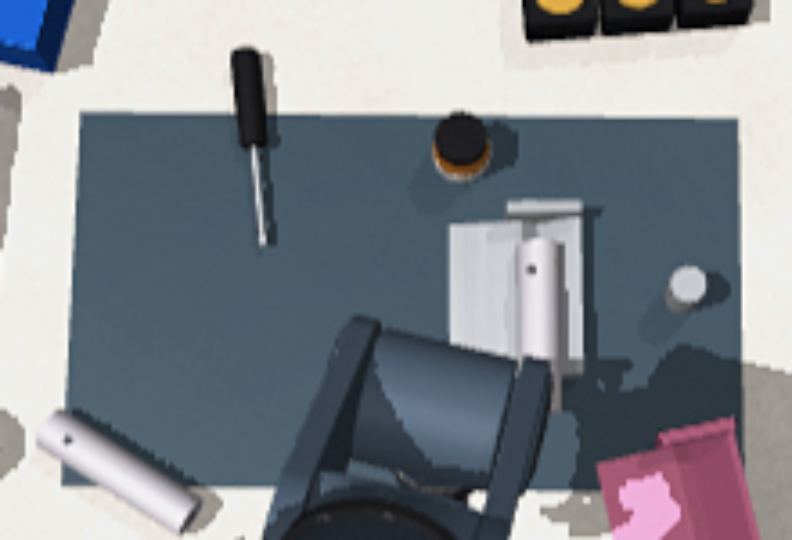

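The bar lies seated in the groove with a visible gap to the stop plate; in the wrist view its near end is at (341,280). I'll measure the near end and the gap.

```bash
python3 -c "
from h import *
c=manip.get_calibration('wrist')
print('near end',ray('wrist',[(341,261),(342,297)],.024),'far',ray('wrist',[(501,261),(503,297)],.024))
print('stop inner top', ray('wrist',[(511,243),(524,318)],.04))
T=lambda x,y:((x+.5)/3.6-.5+140,(y+.5)/3.6-.5+110)
print('pink',ray('top',[T(597,463),T(660,440),T(735,420),T(660,430)],.02))
print('top far',ray('top',[T(518,238),T(556,238)],.024))
to([.47,-.056,.141]);to([.47,-.056,.012])"
```

```text
near end [[ 0.50358485 -0.03962223]
 [ 0.50738621 -0.07784504]] far [[ 0.65304423 -0.03723065]
 [ 0.66351433 -0.07541005]]
stop inner top [[ 0.64496539 -0.01243867]
 [ 0.67453052 -0.08726522]]
pink [[ 0.46201963 -0.10371938]
 [ 0.48180711 -0.15462367]
 [ 0.49941627 -0.21547817]
 [ 0.48998248 -0.15459923]]
top far [[ 0.64671943 -0.03660712]
 [ 0.64734698 -0.067943  ]]
t 9.12 tcp [0.445  0.0162 0.1408] yawz 0.98 F [ 0.2 -0.2  0.1] gap 0.99
shift [ 2.42 -0.    0.79]
[[0.017, 0.003, 1.0], [-1.0, -0.001, 0.017], [0.001, -1.0, 0.003]]
t 9.12 tcp [0.445  0.0162 0.1408] yawz 0.98 F [ 0.2 -0.2  0.1] gap 0.99
shift [2.42 4.3  0.78]
[[0.017, 0.003, 1.0], [-1.0, -0.001, 0.017], [0.001, -1.0, 0.003]]
```

Request:
{"method": "apply_moves", "body": {"motion": [[60, 0.3, 0, 0.1, -1], [30, 0.6, 0, 0.2, -2], [0, 0.9, 0, 0.3, -3], [0, 1.2, 0, 0.4, -4], [0, 1.5, 0, 0.5, -5], [0, 1.8, 0, 0.6, -6], [0, 2.1, 0, 0.7, -7], [0, 2.42, 0, 0.75, -8], [0, 2.42, 0, 0.75, -9], [0, 2.42, 0, 0.75, -9], [0, 2.42, 0, 0.75, -9]]}}

```text
t: 10.5
tcp_pos: [0.4675, -0.0563, 0.1402]
tool_rot: [0.707, 0.005, -0.005, -0.707]
force: [-0.5, 0.0, -0.6]
finger_gap: -0.001
```

```bash
python3 -c "
from h import *
to([.468,-.057,.014])
cv2.imwrite('pics/w7.png',manip.snapshot('wrist')[:,:,::-1])"
```

```text
t 10.5 tcp [ 0.4675 -0.0563  0.1402] yawz 90.81 F [-0.5  0.  -0.6] gap -0.0
shift [ 0.01  4.21 -0.02]
[[1.0, 0.0, -0.014], [0.014, -0.0, 1.0], [0.0, -1.0, -0.0]]
```

View pics/w7.png

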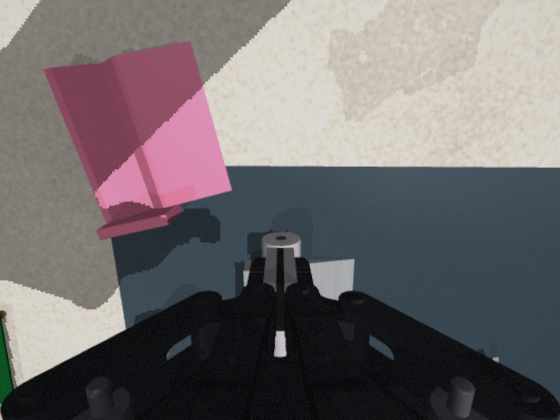

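The fingers are closed and lined up with the bar's axis: the bar's end is at (281,240), centred on the fingers. Next I descend behind the open end, clear of the pink block.

Request:
{"method": "apply_moves", "body": {"motion": [[0, 0, 1, 0, 0], [0, 0, 2, 0, 0], [0, 0, 2.8, 0, 0], [0, 0, 3.5, 0, 0], [0, 0, 3.9, 0, 0], [0, 0, 4.15, 0, 0], [0, 0, 4.15, 0, 0]]}}

```text
t: 11.42
tcp_pos: [0.4669, -0.0562, 0.0158]
tool_rot: [-0.707, -0.006, 0.006, 0.707]
force: [-0.3, 0.1, -0.4]
finger_gap: -0.001
```

```bash
python3 -c "
from h import *
to([.5,-.057,.014])
cv2.imwrite('pics/s8.png',cv2.resize(manip.snapshot('scene')[160:310,180:380,::-1],None,fx=3.5,fy=3.5))"
```

```text
t 11.43 tcp [ 0.4669 -0.0562  0.0158] yawz 90.92 F [-0.3  0.1 -0.4] gap -0.0
shift [ 1.1   0.06 -0.04]
[[1.0, -0.0, -0.016], [0.016, 0.0, 1.0], [-0.0, -1.0, 0.0]]
```

View pics/s8.png

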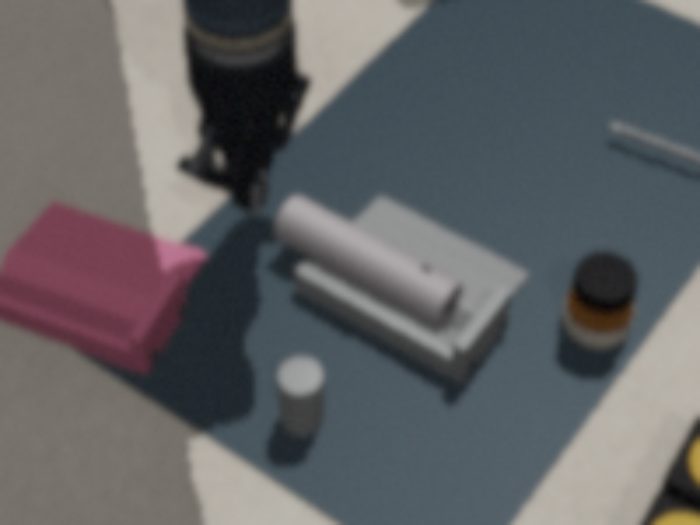

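Request:
{"method": "apply_moves", "body": {"motion": [[0, 0.3, 0, 0, 0], [0, 0.5, 0, 0, 0], [0, 0.7, 0, 0, 0], [0, 0.8, 0, 0, 0], [0, 0.9, 0, 0, 0], [0, 1.0, 0, 0, 0], [0, 1.1, 0, 0, 0], [0, 1.2, 0, 0, 0], [0, 1.3, 0, 0, 0], [0, 1.4, 0, 0, 0]]}}

```text
t: 12.72
tcp_pos: [0.5091, -0.0555, 0.0159]
tool_rot: [-0.707, -0.006, 0.006, 0.707]
force: [-3.5, 0.8, 0.1]
finger_gap: -0.003
```

```bash
python3 -c "
from h import *
to([.5,-.057,.014])
cv2.imwrite('pics/s9.png',cv2.resize(manip.snapshot('scene')[160:310,180:380,::-1],None,fx=3.5,fy=3.5))"
```

```text
t 12.72 tcp [ 0.5091 -0.0555  0.0159] yawz 90.94 F [-3.5  0.8  0.1] gap -0.0
shift [-0.3   0.06 -0.04]
[[1.0, 0.0, -0.016], [0.016, 0.0, 1.0], [0.0, -1.0, 0.0]]
```

View pics/s9.png

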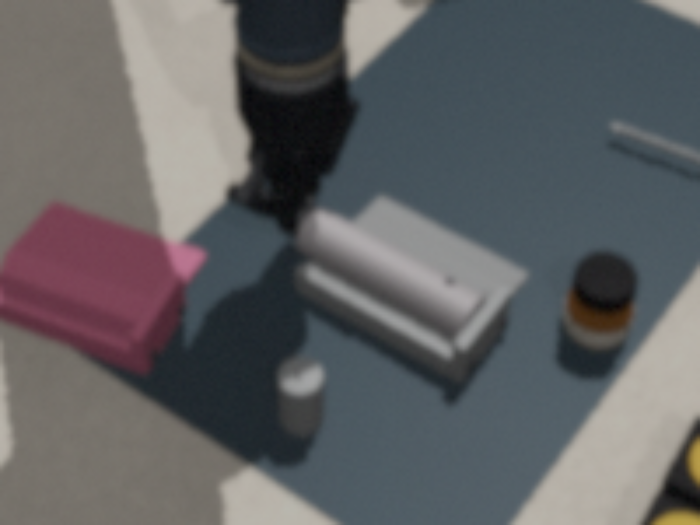

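The bar is sliding at about 3.5 N of friction and is not yet against the stop. I'll go on in small steps.

Request:
{"method": "apply_moves", "body": {"motion": [[0, 0.05, 0, 0, 0], [0, 0.1, 0, 0, 0], [0, 0.12, 0, 0, 0]]}}

```text
t: 13.15
tcp_pos: [0.5122, -0.0556, 0.0159]
tool_rot: [0.707, 0.006, -0.006, -0.707]
force: [-2.9, -0.0, 0.0]
finger_gap: -0.002
```

Request:
{"method": "apply_moves", "body": {"motion": [[0, 0.04, 0, 0, 0], [0, 0.07, 0, 0, 0]]}}

```text
t: 13.4
tcp_pos: [0.5122, -0.0554, 0.0158]
tool_rot: [-0.707, -0.004, 0.008, 0.707]
force: [-7.8, -2.7, 3.0]
finger_gap: -0.0
```

Request:
{"method": "apply_moves", "body": {"motion": [[0, 0.04, 0, 0, 0], [0, 0.04, 0, 0, 0]]}}

```text
t: 13.65
tcp_pos: [0.5122, -0.0552, 0.0158]
tool_rot: [-0.707, -0.003, 0.009, 0.708]
force: [-8.1, -2.7, 3.7]
finger_gap: 0.002
```

```bash
python3 -c "
from h import *
to([.5,-.057,.014])
cv2.imwrite('pics/s10.png',cv2.resize(manip.snapshot('scene')[180:280,230:350,::-1],None,fx=6,fy=6,interpolation=2))"
```

```text
t 13.65 tcp [ 0.5122 -0.0552  0.0158] yawz 90.98 F [-8.1 -2.7  3.7] gap 0.0
shift [-0.41  0.06 -0.05]
[[1.0, -0.007, -0.017], [0.017, 0.001, 1.0], [-0.007, -1.0, 0.001]]
```

View pics/s10.png

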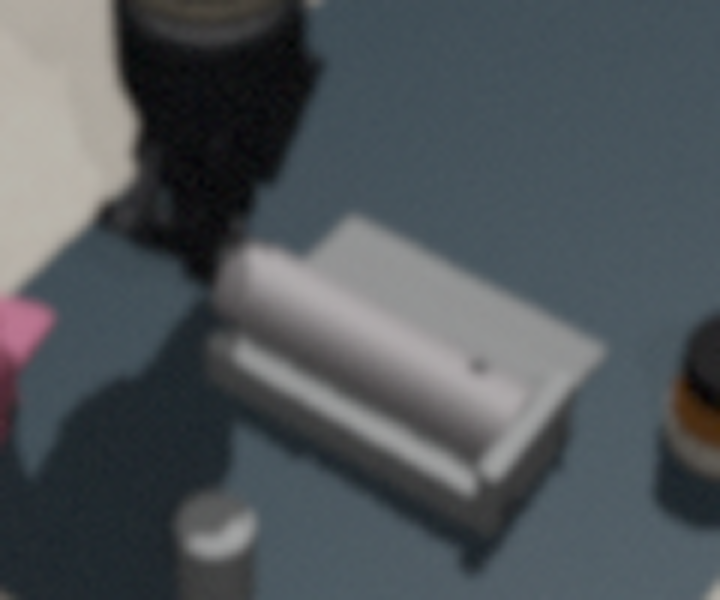

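The TCP stalled at x = 0.5122 while the force rose to 8 N, so the bar appears to be on the stop. The scene view shows its end meeting the plate at (525,400). I'll withdraw straight back, lift and check from above.

Request:
{"method": "apply_moves", "body": {"motion": [[0, -0.3, 0, 0, 0], [0, -0.8, 0, 0, 0], [0, -1.3, 0, 0, 0], [0, -1.4, -1, 0, 0], [0, -1.4, -2.5, 0, 0], [0, -1.0, -4, 0, 0], [0, -0.5, -4.5, 0, 0], [0, 1, -4.7, 0, 0], [0, 2, -4.7, 0, 0], [0, 2.5, -4.7, 0, 0], [0, 2.5, -4.7, 0, 0]]}}

```text
t: 15.08
tcp_pos: [0.5927, -0.0545, 0.1572]
tool_rot: [0.707, 0.007, -0.005, -0.707]
force: [-0.2, 0.6, 0.1]
finger_gap: 0.0
```

```bash
python3 -c "
from h import *
to([.5,-.057,.014])
cv2.imwrite('pics/w11.png',manip.snapshot('wrist')[:,:,::-1])
cv2.imwrite('pics/s11.png',cv2.resize(manip.snapshot('scene')[180:280,230:350,::-1],None,fx=6,fy=6,interpolation=2))"
```

```text
t 15.07 tcp [ 0.5927 -0.0545  0.1572] yawz 90.96 F [-0.2  0.6  0.1] gap 0.0
shift [-3.11  4.76 -0.03]
[[1.0, 0.004, -0.017], [0.017, -0.001, 1.0], [0.004, -1.0, -0.001]]
```

View pics/w11.png

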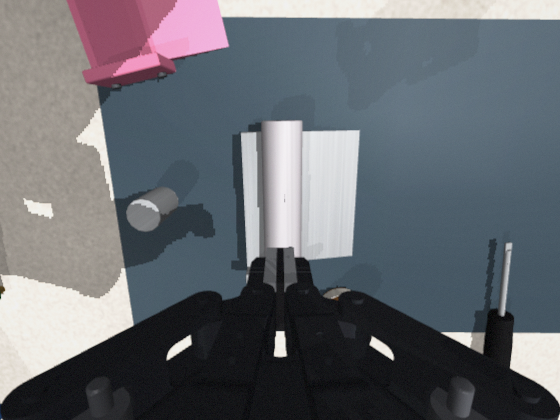

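View pics/s11.png

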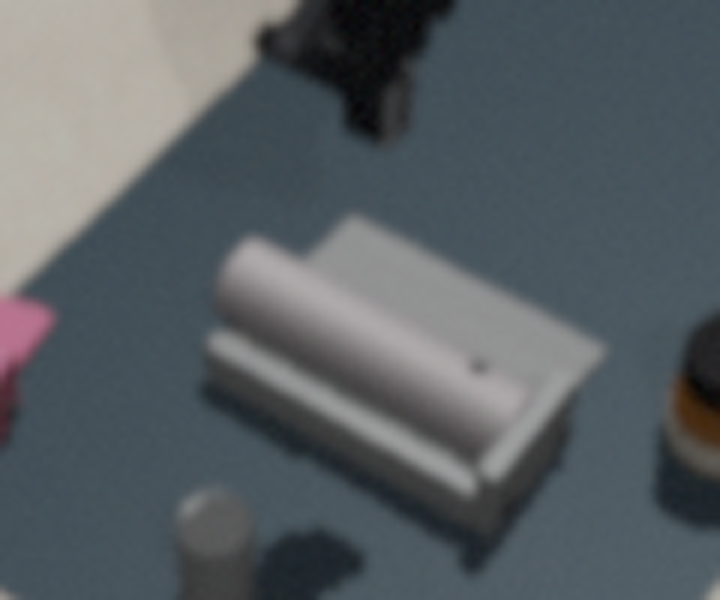

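The fingers hide the stop in the wrist view. I'll shift aside and forward to look straight at the joint.

Request:
{"method": "apply_moves", "body": {"motion": [[0, 0.5, 0, 0.7, 0], [0, 1.3, 0, 1.5, 0], [0, 2.2, 0, 2.5, 0], [0, 3, 0, 3.3, 0], [0, 3, 0, 3.3, 0], [0, 3, 0, 3.3, 0]]}}

```text
t: 15.92
tcp_pos: [0.6778, 0.0459, 0.1566]
tool_rot: [0.707, 0.005, -0.006, -0.707]
force: [1.0, -0.4, -0.3]
finger_gap: 0.002
```

```bash
python3 -c "
from h import *
to([.5,-.057,.014])
im=manip.snapshot('wrist')[:,:,::-1];cv2.imwrite('pics/w12.png',im)
cv2.imwrite('pics/t12.png',cv2.resize(manip.snapshot('top')[110:260,140:360,::-1],None,fx=3.6,fy=3.6))"
```

```text
t 15.93 tcp [0.6778 0.0459 0.1566] yawz 90.94 F [ 1.  -0.4 -0.3] gap 0.0
shift [-5.97  4.76 -3.33]
[[1.0, -0.002, -0.016], [0.016, -0.0, 1.0], [-0.002, -1.0, -0.0]]
```

View pics/w12.png

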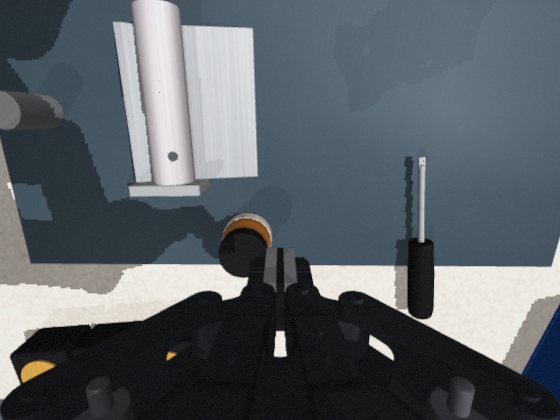

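View pics/t12.png

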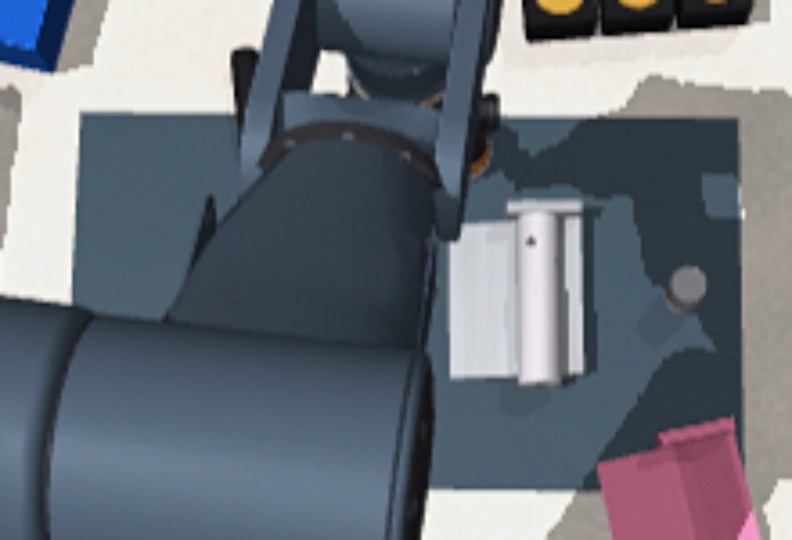

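```bash
python3 -c "
from h import *
a=cv2.imread('pics/w12.png')[130:205,110:230];cv2.imwrite('pics/w12z.png',cv2.resize(a,None,fx=6,fy=6,interpolation=2))
a=cv2.imread('pics/w12.png')[0:60,100:200];cv2.imwrite('pics/w12y.png',cv2.resize(a,None,fx=7,fy=7,interpolation=2))"
```

```text
(no output)
```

View pics/w12z.png

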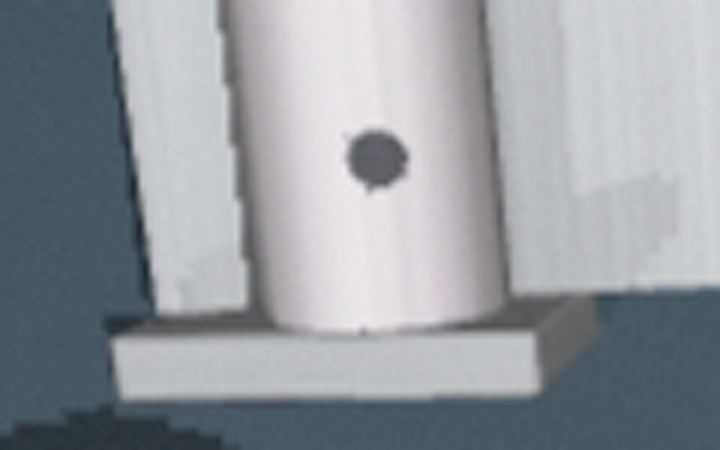

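View pics/w12y.png

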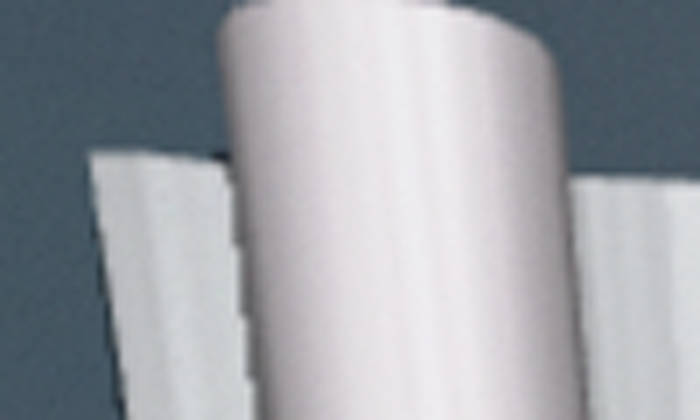

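```bash
python3 -c "
from h import *
Z=lambda x,y:((x+.5)/6-.5+110,(y+.5)/6-.5+130)
print(ray('wrist',[Z(362,331)],.042),ray('wrist',[Z(120,336),Z(535,333)],.04), ray('wrist',[Z(120,399),Z(540,396)],.04),ray('wrist',[Z(540,396)],.04))"
```

```text
[[ 0.66263871 -0.04968243]] [[ 0.66435368 -0.08536133]
 [ 0.66298215 -0.02550029]] [[ 0.67373341 -0.08650784]
 [ 0.67233279 -0.02532346]] [[ 0.67233279 -0.02532346]]
```

```bash
python3 -c "
from h import *
Z=lambda x,y:((x+.5)/6-.5+110,(y+.5)/6-.5+130)
Y=lambda x,y:((x+.5)/7-.5+100,(y+.5)/7-.5)
print(ray('wrist',[Z(362,331)],.042)-ray('wrist',[Y(385,2),Y(440,6)],.042))
# block near edge, flank top z=.023 at left, ramp foot z=0 right
print(ray('wrist',[Y(90,152)],.023),ray('wrist',[Y(440,5)],.042), ray('wrist',[(252,27.5)],0),ray('wrist',[(257,177)],0))"
```

```text
[[ 0.13784575 -0.00055275]
 [ 0.13757166 -0.0062634 ]]
[[ 0.5341958  -0.09111234]] [[ 0.52497607 -0.04341065]] [[0.53108523 0.01837609]] [[0.66262924 0.02201769]]
```

The bar's top length measures 137.8 mm, so a chamfer of about 1 mm at each end would account for the apparent 1 mm gap. The near-end overhang is about 10 mm, as expected for a bar that is home. The robot is clear of everything, so I'm handing in.

```bash
python3 -c "
from h import *
s=manip.sense();print(s['t'],s['force']);print(manip.sign_off())"
```

```text
16.025 [-0.42288938  0.29827881 -0.39313714]
the job is handed in; nothing more can be done
None
```

The bar is seated in the V-block groove with its end against the stop plate, and I handed the job in at 16 s with the arm well clear of everything. I rolled the right-most bar along the bench, up the ramp and into the groove with the open fingers. I then closed the fingers and pushed it endwise along the groove, without gripping or lifting it.

**Stop contact:** the push stalled at TCP x = 0.512 m while the force rose from about 3 N to 8 N. That puts the near end at about 0.523 m, where a bar home against the stop should be.

**Final pictures:** the bar is seated and parallel in the groove, with about 10 mm overhanging the open end as expected. In the last pictures the jar, stub and screwdriver looked unmoved; I did not check the other things one by one.

**One small disagreement:** the wrist image put the bar's top edge about 1 mm short of the plate. The same image measured the bar at about 138 mm instead of 140 mm, so I took this as a chamfer of about 1 mm at each end. I did not push again to confirm it.

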